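# Carry the swinging tray of wet queens to the drying cover

## Task

Take the carrying tray with the two freshly lacquered queens off its parking hook by the wooden grip of its swing handle, bring it over the pine base of the drying cover, stop its swinging there so that it hangs still and level just above the base for two or three seconds, and only then set it down gently and flat inside the rim and let go. The lacquer is wet: touch nothing but the handle, never let the tray swing wildly, bump the bench or the stand once it is off the hook, or go down into the base while it still swings. Leave the king, the cork block and the oil can where they stand.

Things in the scene. Friction and masses are not known exactly. Their poses are not given: they have to be found in the camera images.
- handle: Upright swing handle of the carrying tray, 60 g: brass stirrup with a walnut grip block on top. Origin on the pivot pin at its foot, z up along the handle, x along the pin, y along the tray's length. At the start it hangs on the hook, leaning up to 0.05 rad. Let go, it falls over to a stop 0.5 rad from square to the tray.
- grip (a point): Centre of the walnut grip block, 78 mm above the pivot. The block is 30 mm wide (y), 22 mm thick (x) and 40 mm tall (58 to 98 mm above the pivot). Take it here from above, fingers closing along the handle's y on the two flat sides.
- window (a point): Centre of the open window in the brass stirrup, 33 mm above the pivot: 20 mm wide (y), 50 mm tall (8 to 58 mm above the pivot). The stirrup is 30 mm wide and 10 mm thick (x). At the start the hook's arm passes through the window and carries the underside of the grip block.
- tray (a joint): Swing of the tray about the handle's pivot, rad: 0 is square to the handle; positive turns about the handle's +x (-y end down). Stops at -0.5 and 0.5. Hardly any friction: handle held still, period nominally 1.18 s (pendulum length 0.344 m), over 2 min to fall to a third. Hangs level. Starts near 0.27: the -y end leans on the stand's stop and swings free once lifted about 20 mm.
- tray_mid (a point): Centre of the tray's underside, 56 mm below the pivot when level, axes as the handle's when level. Beech board 84 mm (x) by 290 mm (y) by 12 mm; two small cheeks in the middle carry the pivot pin. Tray with queens: nominally 0.38 kg, centre of mass 32 mm below the pivot.
- queen_near_stop: Black lacquered queen pinned to the tray 112 mm from its middle, at the -y end; origin under its foot, 40 mm diameter, 94 mm tall, 85 g. Wet, not to be touched.
- queen_far_end: The other black lacquered queen, the same, pinned 112 mm from the middle at the tray's +y end. Wet, not to be touched.
- stand: Steel parking stand screwed to the bench; origin on the bench under the parked handle, axes as the parked tray's. Its post stands at x = +85 mm, 182 mm tall; from it the hook's arm runs towards -x. Feet of 6 mm flat steel.
- hook (a point): On the axis of the hook's level 8 mm round arm, 172 mm above the bench, where the grip block rests. To unhook, lift the handle 22 to 40 mm (arm and tip then lie free within the window) and draw it along the stand's -x: from 50 mm on the handle, from 90 mm on the whole tray is clear of the tip.
- hook_tip (a point): Top of the hook's upturned tip, 22 mm above the arm's axis and 32 mm from the resting point along the stand's -x.
- stop_top (a point): Upper edge of the felt-faced stop that the tray's low end leans on: 37 mm above the bench, 36 mm wide (x), 20 mm thick, at the stand's y = -118 mm.
- base: Base of the drying cover, screwed down: pine board 140 mm (x) by 346 mm (y) by 12 mm with a rim 6 mm wide standing 10 mm above its green felted floor; origin under its centre. Inside the rim 128 by 334 mm; the tray belongs in it lengthwise along y, either way round.
- base_floor (a point): Centre of the base's floor, 12 mm above the bench, axes as the base's.
- king: White holly king, loose on the bench, 42 mm diameter, 97 mm tall; origin under its foot.
- cork_block: Round cork sanding block, loose on the bench, 56 mm diameter, 34 mm tall; origin under its centre.
- oil_can: Green enamel oil can, loose on the bench, 56 mm diameter, 97 mm tall with a brass spout reaching 33 mm along its x; origin under its centre.
- table: The bench with its grey-green linoleum top at height 0.

How it is judged:
By the outcome, as a careful person would: the job done as asked, in the order asked, and still so for the second after the job is handed in, with the robot touching nothing.
It also fails if it takes over 72 s, if anything falls off the work surface, if the arm or the gripper's body presses on something with over 40 N, if the wrist force passes 120 N, or if a joint passes its speed limit or range.

## Robot

A 6-joint arm with a two-finger parallel gripper is mounted at the origin on the work surface. World frame = base frame: x ahead of the robot, y to its left, z up, the work surface at z = 0. Lengths are in m, angles in rad, forces in N, time in s.
With the tool pointing down it reaches from about 0.375 to 0.975 m from the base axis. Payload 3.8 kg.
Tool frame: the origin (TCP) lies midway between the tips of the shut fingers; the grasp point (between the pads) lies r.hold_point_z behind it (r.hold_point_z is the distance from the TCP to the grasp point, in m); z points along the fingers, y is the line along which they close (so a half turn about z gives the same grasp; the last joint's range is limited). The gripper opens to 88 mm and grips with 3 to 60 N. Pads are 18 mm wide; open, the fingers measure 123 mm over their backs; the gripper's body (75 mm by 187 mm) begins 45 mm behind the grasp point.
Start: joints at [-1.368, 0.264, 1.604, -0, 1.274, -0.037], TCP at [0.16, -0.656, 0.239] pointing down, gripper open.
Joint ranges: [-2.63, 2.63], [-0.94, 2.18], [0.31, 2.57], [-1.31, 4.45], [0, 2.66], [-2.55, 2.55]. Speed limits (rad/s): [2.57, 2.57, 3.14, 3.14, 3.14, 3.14].

## Interface

Orientations are given as a rotation vector (axis times angle).
In Python, from plant import r, camera, calibration, workorder gives the robot as it stands.
- The arm moves only by the shell command python3 -m inch 'ROWS' [FORCE]. ROWS is JSON, a list of rows, each a list of 7 numbers: the shift along the world's x, y, z in mm, then the turn, a rotation vector about the world's x, y, z in rad, then the opening, from 0 (shut) to 1 (fully open). A call has 1 to 5 rows; each row is the pose to reach, as a shift and turn from the pose commanded when the call began; what a row does not reach only later rows make up. A row lasts 1/12 s, in which the tool goes at most 41.7 mm and 7.16 degrees, less where a joint would pass 70% of its speed; a pose out of reach is approached as far as the arm can. A call with a gripper value outside its range is refused whole. The fingers move at their own pace and stop on an object; FORCE is the grip in N (left out, the last holds). Time passes only in rows, so rows that repeat a pose let the fingers close. It gives the time, the measured TCP pose, the force, the opening and the grip force at its end, in the units of the state.
- r.sense(): the state, without advancing time (a new reading comes with each control period).
- camera(name): name is "scene" or "top" or "wrist"; returns (picture, depth): 480x640x3 uint8, red, green, blue; 480x640 float32, m along the optical axis (not along the pixel's ray), 0 where there is no reading.
- calibration(name): a dict with "intrinsics" (3x3 intrinsics, pixels), "world_from_camera" (4x4, takes a point from camera to world coordinates); the wrist camera has in their place "mount" (4x4, takes a point from camera to tool coordinates, whose origin is the TCP and whose axes are the flange's). Camera axes: x right, y down, z forward; pixel columns grow to the right and rows downward; lengths in m; the calibration is good to about 2 mm. The wrist camera is an equidistant fisheye: a pixel r from the principal point sees the ray r / f radians off the axis. A picture is of the moment at which its call begins: read the wrist's pose just before it. calibration takes no time and is no camera call.
- workorder.close_job(): hands the job in; it is judged then, once.
The state is a dict: "clock": time; "joints": joint angles; "joint_vel": joint speeds; "joint_torque": joint torques, N m; "eef_pos": TCP position; "eef_rot": TCP orientation; "ft_force": force on the tool from outside, world axes, zero at the start; "moment": the same for the moment, N m; "finger_gap": finger opening in m; "finger_force": force on a finger pad.
Only numpy, scipy, OpenCV 4.12 (cv2) and the standard library are available. Lean on these libraries where they do the work, as an engineer would, in place of code of your own. Each camera call takes 0.05 s, during which the arm holds its last target. There are 200 camera calls.

## Working session

There is one attempt and no reset: what is moved stays moved. The work goes in short steps, Python scripts to look and compute and a shell command to move; the robot and the scene stay as the last step left them, time stands still between calls to the robot, and variables do not carry over. Pictures are saved under pics/ and viewed, at most 10 in all, crops included, and the job is handed in when it is done.

```bash
ls; mkdir -p pics; python3 - <<'E'
from plant import r,camera,calibration
import cv2,numpy as np
s=r.sense();print(s,r.hold_point_z)
for n in ["scene","top"]:
    p,d=camera(n);cv2.imwrite(f"pics/{n}0.png",p[:,:,::-1]);np.savez(f"{n}0.npz",p=p,d=d)
    c=calibration(n);print(n,c)
print(calibration("wrist"))
E
```

```text
pics
{'clock': 0.0, 'joints': array([-1.36786358e+00,  2.64728865e-01,  1.60530831e+00,  1.83729593e-05,
        1.27368440e+00, -3.69108938e-02]), 'joint_vel': array([ 6.82807226e-04,  7.03391509e-04,  3.33407801e-04,  8.45014387e-04,
       -6.35966913e-04,  7.17996453e-05]), 'joint_torque': array([-1.07303738e-03, -5.02115142e+01, -3.56875277e+01,  7.26016844e-02,
        2.93900259e-02, -1.81450741e-04]), 'eef_pos': array([ 0.16020748, -0.65501731,  0.23743983]), 'eef_rot': array([-3.11692292e+00, -3.75580751e-01,  2.49617672e-04]), 'ft_force': array([-0.50865117, -1.05964442,  0.3588595 ]), 'moment': array([-0.00888394,  0.0177503 , -0.01172071]), 'finger_force': 0.0, 'finger_gap': 0.08787100202243384} 0.0187
scene {'intrinsics': array([[539.27655478,   0.        , 314.18612138],
       [  0.        , 539.27655478, 243.49257244],
       [  0.        ,   0.        ,   1.        ]]), 'world_from_camera': array([[ 0.43392576,  0.55687364, -0.70823737,  1.32083522],
       [ 0.90093716, -0.26423774,  0.34422472, -0.37756009],
       [ 0.00454663, -0.78744534, -0.61636772,  0.8074095
[... 424 characters left out ...]
6e-03],
       [ 1.71736068e-04, -1.15837839e-01, -9.93268124e-01,
         1.10441860e+00],
       [ 0.00000000e+00,  0.00000000e+00,  0.00000000e+00,
         1.00000000e+00]])}
{'intrinsics': array([[371.64829954,   0.        , 320.72182099],
       [  0.        , 371.64829954, 242.35696668],
       [  0.        ,   0.        ,   1.        ]]), 'mount': array([[-2.48428601e-04, -9.60030436e-01, -2.79895515e-01,
         7.33418709e-02],
       [ 9.99999699e-01, -3.26048023e-05, -7.75742774e-04,
         7.39098865e-04],
       [ 7.35610736e-04, -2.79895624e-01,  9.60030155e-01,
        -1.46699149e-01],
       [ 0.00000000e+00,  0.00000000e+00,  0.00000000e+00,
         1.00000000e+00]])}
```

View pics/scene0.png

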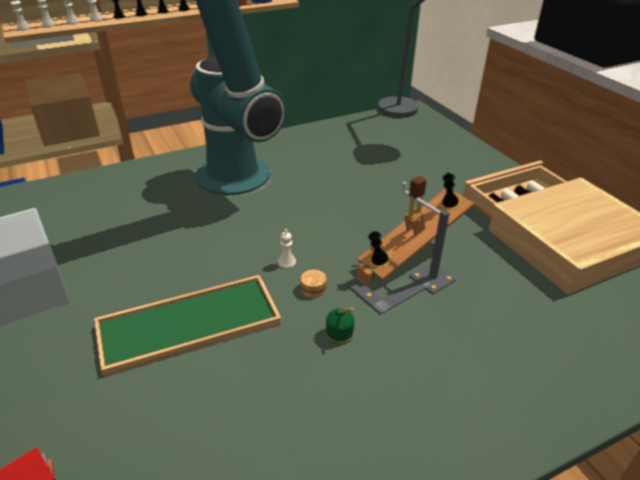

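View pics/top0.png

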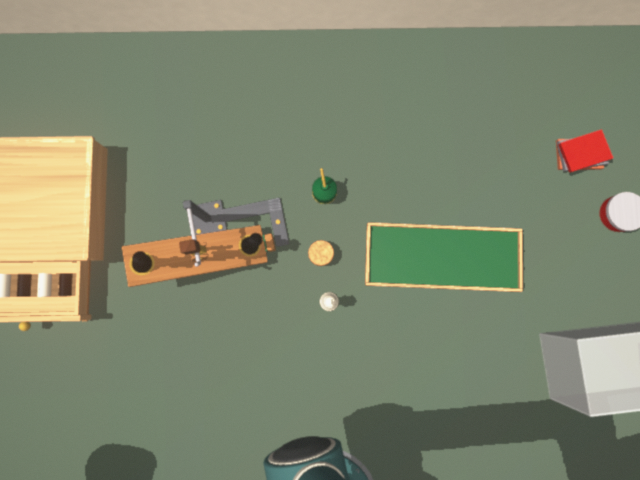

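The scene view shows the base at about (188,320) and the tray on the stand at (420,235), with the grip at (417,187). In the top view the grip is at (190,246) and the base spans (366–522, 224–290), with the king, cork and can between the two. Next I'll measure from both depth images.

```bash
cat > h.py <<'E'
import numpy as np,cv2
from plant import r,camera,calibration
from scipy.spatial.transform import Rotation as R
def cloud(n,d):
    c=calibration(n);K=c["intrinsics"];T=c["world_from_camera"]
    v,u=np.mgrid[:480,:640]
    P=np.stack([(u-K[0,2])/K[0,0]*d,(v-K[1,2])/K[1,1]*d,d],-1)
    return P@T[:3,:3].T+T[:3,3]
def rect(P):
    (c,s,a)=cv2.minAreaRect((P[:,:2]*1000).astype(np.float32));return np.round(c,1),np.round(s,1),round(a,2)
def shot(n):
    p,d=camera(n);return p.astype(int),cloud(n,d),d>0
def box(W,ok,lo,hi): return ok&np.all((W>lo)&(W<hi),-1)
E
python3 - <<'E'
from h import *
for n in ["scene","top"]:
    z=np.load(n+"0.npz");p=z["p"].astype(int);d=z["d"];W=cloud(n,d);ok=d>0
    Rr,G,B=p[...,0],p[...,1],p[...,2]
    print(n)
    g=ok&(G>1.6*Rr)&(G>1.4*B)&(G>50)
    k,l,st,_=cv2.connectedComponentsWithStats(g.astype(np.uint8));i=1+np.argmax(st[1:,4])
    m=l==i;print("floor",rect(W[m]),np.percentile(W[m][:,2],[5,50,95]).round(4))
    # grip: brownish high
    near=box(W,ok,[.3,.1,.14],[.6,.5,.25]);brown=near&(Rr>1.25*B)
    for nm,m in [("brown>.18",brown&(W[...,2]>.185)),("all>.208",near&(W[...,2]>.208)),("grey>.165",near&~brown&(W[...,2]>.165))]:
        q=W[m];
        if len(q)>4: print(nm,len(q),rect(q),q.min(0).round(4),q.max(0).round(4),q.mean(0).round(4))
    # tray board
    m=box(W,ok,[.3,.05,.03],[.6,.5,.13])&(Rr>1.5*B)&(Rr>80);k,l,st,_=cv2.connectedComponentsWithStats(m.astype(np.uint8));i=1+np.argmax(st[1:,4]);q=W[l==i]
    c=q.mean(0);U=np.linalg.svd(q-c,full_matrices=0)[2];print("tray",len(q),rect(q),c.round(4),U.round(3).tolist())
    # loose objects
    m=box(W,ok,[.2,-.12,.015],[.75,.12,.14]);k,l,st,_=cv2.connectedComponentsWithStats(m.astype(np.uint8))
    for i in range(1,k):
        if st[i,4]>40: q=W[l==i];print("obj",st[i,4],np.median(q,0).round(3),q.min(0).round(3),q.max(0).round(3),p[l==i].mean(0).round())
E
```

```text
scene
floor (array([ 520. , -273.3]), array([328.6, 119.6]), 86.75) [0.01   0.0124 0.0148]
brown>.18 257 (array([529.3, 284.3]), array([ 25.2, 114. ]), 14.06) [0.5224 0.2291 0.1852] [0.5521 0.3415 0.2184] [0.5427 0.2427 0.2047]
all>.208 121 (array([539.2, 245. ]), array([24.9, 33.3]), 15.01) [0.5238 0.2292 0.2081] [0.5521 0.261  0.2184] [0.5408 0.2437 0.2142]
grey>.165 282 (array([553.1, 296.3]), array([133. ,  94.2]), 88.81) [0.5047 0.2307 0.165 ] [0.5994 0.3636 0.2168] [0.5353 0.2883 0.1807]
tray 2482 (array([544.2, 214.5]), array([ 87.8, 224.7]), 10.35) [0.5499 0.217  0.0668] [[0.184, -0.919, -0.348], [0.978, 0.205, -0.025], [0.094, -0.336, 0.937]]
obj 308 [ 0.438 -0.019  0.051] [ 0.422 -0.032  0.015] [ 0.45  -0.002  0.098] [159. 152. 131.]
obj 171 [0.567 0.11  0.033] [0.544 0.104 0.015] [0.585 0.12  0.042] [111.  75.  44.]
obj 503 [ 0.547 -0.002  0.033] [ 0.511 -0.027  0.015] [0.568 0.028 0.038] [186. 141.  87.]
obj 225 [ 0.537 -0.105  0.021] [ 0.466 -0.12   0.015] [ 0.608 -0.098  0.026] [200. 159. 108.]
obj 777 [ 0.694 -0.016  0.049] [ 0.656 -0.037  0.015] [0.712 0.018 0.098] [2
[... 422 characters left out ...]
 12.7]), 11.45) [0.5022 0.2296 0.17  ] [0.5999 0.2552 0.2141] [0.5562 0.2425 0.1769]
tray 4565 (array([534.1, 257.8]), array([ 84.4, 282.9]), 11.09) [0.5297 0.266  0.0793] [[-0.184, 0.939, 0.29], [-0.982, -0.191, -0.003], [0.053, -0.285, 0.957]]
obj 559 [ 0.675 -0.01   0.052] [ 0.651 -0.037  0.015] [0.712 0.017 0.096] [ 63. 108.  65.]
obj 217 [ 0.531 -0.106  0.022] [ 0.465 -0.12   0.015] [ 0.604 -0.1    0.027] [233. 204. 141.]
obj 131 [0.559 0.112 0.036] [0.543 0.102 0.017] [0.58  0.119 0.042] [164. 116.  74.]
obj 518 [ 0.536 -0.002  0.034] [ 0.51  -0.028  0.016] [0.565 0.027 0.04 ] [235. 195. 125.]
obj 173 [ 0.432 -0.017  0.08 ] [ 0.416 -0.034  0.015] [ 0.446 -0.003  0.097] [221. 213. 196.]
```

```bash
python3 - <<'E'
from h import *
for n in ["scene","top"]:
    z=np.load(n+"0.npz");p=z["p"].astype(int);d=z["d"];W=cloud(n,d);ok=d>0
    Rr,G,B=p[...,0],p[...,1],p[...,2]
    m=box(W,ok,[.42,-.5,.012],[.65,-.07,.03])&(Rr>1.2*B)&(Rr>90)
    k,l,st,_=cv2.connectedComponentsWithStats(m.astype(np.uint8),connectivity=8);i=1+np.argmax(st[1:,4]);q=W[l==i]
    print(n,"rim",st[i,4],rect(q),np.percentile(q[:,2],[50,95]).round(4))
    # grip top face
    m=box(W,ok,[.5,.2,.2145],[.58,.29,.23])&(Rr>1.2*B);q=W[m];print("top",len(q),rect(q),q.mean(0).round(4))
    m=box(W,ok,[.49,.2,.16],[.63,.29,.2])&(abs(Rr-B)<25)
    q=W[m];print("arm n",len(q))
    ax=np.array([np.cos(.192),np.sin(.192)]);ay=np.array([-ax[1],ax[0]])
    s=(q[:,:2]-[.5365,.244])
    for lo in range(-50,100,10):
        t=(s@ax*1000>=lo)&(s@ax*1000<lo+10)
        if t.sum()>3: print(lo,t.sum(),np.percentile(s[t]@ay*1000,[5,50,95]).round(1),np.percentile(q[t][:,2],[5,50,95]).round(3))
    b=box(W,ok,[.3,.42,.02],[.7,.6,.3]);q=W[b];print("cabinet",q.min(0).round(3),np.percentile(q,99,axis=0).round(3))
E
```

```text
scene rim 2284 (array([ 527.4, -272.7]), array([346.4, 145.6]), 86.86) [0.02   0.0238]
top 68 (array([539.7, 246.6]), array([27.6, 24.9]), 87.74) [0.5397 0.2462 0.2161]
arm n 265
-40 13 [-7.  -5.5 -2.9] [0.172 0.184 0.194]
-30 34 [-7.  -4.9 -1.5] [0.171 0.181 0.193]
-20 8 [-8.8 -7.  -4.7] [0.173 0.175 0.177]
-10 13 [-14.2 -11.2  -8.8] [0.175 0.183 0.198]
0 7 [-6.4 -2.8 18.5] [0.162 0.172 0.177]
10 41 [-11.1  -3.3  15.6] [0.171 0.18  0.196]
20 15 [-7.3 -4.9  0. ] [0.171 0.174 0.177]
30 11 [-7.2 -5.1 -1.6] [0.172 0.174 0.177]
40 9 [-7.  -5.5 -2.7] [0.172 0.174 0.175]
50 11 [-7.4 -5.3 -3.4] [0.173 0.174 0.176]
60 15 [-6.8 -5.4 -1.2] [0.171 0.174 0.177]
70 7 [-6.  -4.6 -1.4] [0.172 0.175 0.18 ]
80 50 [-12.2  -9.4   1.3] [0.162 0.177 0.182]
90 31 [-12.5  -6.6  -1.2] [0.163 0.174 0.183]
cabinet [0.396 0.489 0.02 ] [0.698 0.599 0.078]
top rim 1525 (array([ 526.5, -275.7]), array([347.7, 140.2]), 86.94) [0.0211 0.0251]
top 140 (array([536.7, 244. ]), array([20.6, 28.6]), 9.34) [0.5364 0.2446 0.2162]
arm n 258
-40 13 [-8.4 -6.4 -2.8] [0.183 0.191 0.194]
-30 13 [-7.7 -4.7 -1.6] [0.173 0.175 0.178]
-20 19 [-7.5 -5.5 -2.7] [0.173 0.175 0.184]
10 6 [-7.2 -6.2 -4. ] [0.171 0.175 0.176]
20 20 [-8.7 -4.5 -1.7] [0.172 0.175 0.178]
30 22 [-8.9 -5.1 -1.9] [0.173 0.175 0.177]
40 19 [-8.  -5.4 -1.9] [0.173 0.175 0.177]
50 22 [-8.  -5.2 -1.4] [0.171 0.173 0.177]
60 22 [-7.8 -5.1 -1. ] [0.172 0.175 0.177]
70 39 [-11.7  -5.3   0.5] [0.165 0.175 0.185]
80 52 [-12.6  -7.    1.9] [0.166 0.181 0.183]
90 11 [-12.1  -6.    0.8] [0.176 0.181 0.183]
cabinet [0.396 0.49  0.02 ] [0.697 0.599 0.078]
```

```bash
python3 - <<'E'
import cv2
p=cv2.imread("pics/top0.png")[190:300,110:300];cv2.imwrite("pics/topcrop.png",cv2.resize(p,None,fx=4,fy=4,interpolation=cv2.INTER_CUBIC))
E
```

```text
(no output)
```

View pics/topcrop.png

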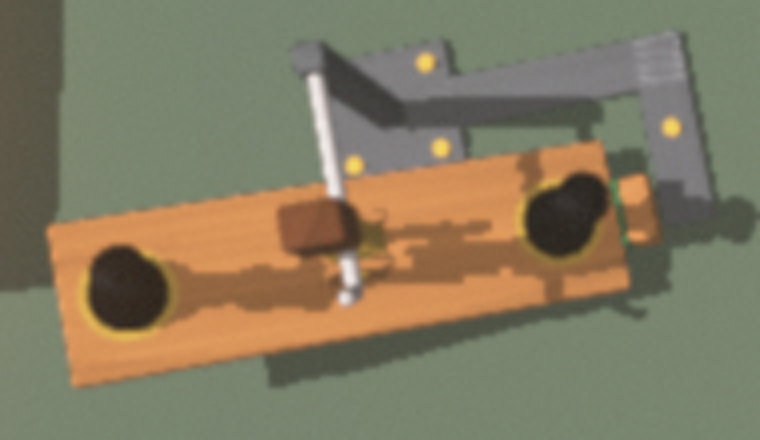

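The top crop shows the grip block at (318,228) on the hook's arm, which runs (315,70)–(348,295). The arm lies about 5 mm to −y of the block's top centre. The measured heights agree with the text: block top at 216–217 mm, arm top at about 175 mm. I'll start the approach high.

```bash
python3 -m inch '[[15,20,5,0,0,0,0.8],[38,51,12,0,0,-0.02,0.8],[63,84,20,0,0,-0.047,0.8],[88,118,28,0,0,-0.047,0.8],[113,152,33,0,0,-0.047,0.8]]'
python3 -m inch '[[24,32,0,0,0,0,0.8],[48,64,0,0,0,0,0.8],[72,96,0,0,0,0,0.8],[96,128,0,0,0,0,0.8],[120,160,0,0,0,0,0.8]]'
python3 -m inch '[[22,33,0,0,0,0,0.8],[44,66,0,0,0,0,0.8],[66,100,0,0,0,0,0.8],[86,134,0,0,0,0,0.8],[105,170,0,0,0,0,0.8]]'
python3 -m inch '[[12,37,0,0,0,0,0.8],[20,74,0,0,0,0,0.8],[26,111,0,0,0,0,0.8],[30,148,0,0,0,0,0.8],[33,186,0,0,0,0,0.8]]'
python3 -m inch '[[2,37,0,0,0,0,0.8],[4,74,0,0,0,0,0.8],[5,111,0,0,0,0,0.8],[6,145,0,0,0,0,0.8],[6,170,0,0,0,0,0.8]]'
```

```text
clock: 0.52
eef_pos: [0.2723, -0.5043, 0.2715]
eef_rot: [-3.127, -0.301, -0.0]
ft_force: [0.1, -0.4, 0.4]
finger_gap: 0.0705
finger_force: 0.0
clock: 0.93
eef_pos: [0.3923, -0.3438, 0.271]
eef_rot: [-3.127, -0.302, 0.0]
ft_force: [1.3, 0.8, 0.2]
finger_gap: 0.0704
finger_force: 0.0
clock: 1.35
eef_pos: [0.4973, -0.174, 0.2711]
eef_rot: [3.127, 0.302, -0.0]
ft_force: [0.9, -0.2, 0.2]
finger_gap: 0.0707
finger_force: 0.0
clock: 1.77
eef_pos: [0.5296, 0.0121, 0.2709]
eef_rot: [-3.127, -0.302, 0.001]
ft_force: [0.2, -0.5, -0.5]
finger_gap: 0.0705
finger_force: 0.0
clock: 2.18
eef_pos: [0.5352, 0.183, 0.2708]
eef_rot: [-3.126, -0.305, 0.001]
ft_force: [0.4, 0.3, -0.8]
finger_gap: 0.0706
finger_force: 0.0
```

```bash
python3 -m inch '[[1,28,0,0,0,0,0.8],[2,48,0,0,0,0,0.8],[2,58,0,0,0,0,0.8],[2,58,0,0,0,0,0.8]]'
cat >> h.py <<'E'
def wcloud():
    s=r.sense();p,d=camera("wrist");c=calibration("wrist");K=c["intrinsics"];M=c["mount"]
    v,u=np.mgrid[:480,:640];a=(u-K[0,2])/K[0,0];b=(v-K[1,2])/K[1,1];t=np.hypot(a,b)+1e-9
    k=np.tan(np.minimum(t,1.5))/t
    P=np.stack([a*k*d,b*k*d,d],-1)@M[:3,:3].T+M[:3,3]
    return p.astype(int),P@R.from_rotvec(s["eef_rot"]).as_matrix().T+s["eef_pos"],d>0
E
python3 - <<'E'
from h import *
p,W,ok=wcloud();cv2.imwrite("pics/w1.png",p[:,:,::-1].astype(np.uint8))
Rr,G,B=p[...,0],p[...,1],p[...,2]
m=box(W,ok,[.5,.2,.205],[.58,.29,.23]);q=W[m];print(len(q),rect(q),q.min(0),q.max(0),np.median(q,0))
m=box(W,ok,[.5,.2,.213],[.58,.29,.23]);q=W[m];print(len(q),rect(q) if len(q) else 0)
print(r.sense()["eef_pos"])
ax=np.array([np.cos(.192),np.sin(.192)]);ay=np.array([-ax[1],ax[0]])
q=W[box(W,ok,[.49,.2,.165],[.63,.29,.2])&(abs(Rr-B)<25)];s=q[:,:2]-[.5365,.244]
for lo in range(-50,100,10):
    t=(s@ax*1000>=lo)&(s@ax*1000<lo+10)
    if t.sum()>3: print(lo,t.sum(),np.percentile(s[t]@ay*1000,[5,50,95]).round(1),np.percentile(q[t][:,2],[5,50,95]).round(3))
E
```

```text
clock: 2.52
eef_pos: [0.5373, 0.2399, 0.2707]
eef_rot: [-3.127, -0.306, 0.002]
ft_force: [0.0, -0.8, -0.9]
finger_gap: 0.0708
finger_force: 0.0
1994 (array([538.5, 245.6]), array([22.5, 29.9]), 10.61) [0.52637509 0.22947011 0.20506822] [0.55176873 0.2618094  0.21889631] [0.54087437 0.24604129 0.21644131]
1813 (array([538.7, 245.8]), array([22. , 29.8]), 11.85)
[0.53739675 0.23849352 0.2708109 ]
-40 62 [-7.6 -4.  -0.3] [0.19  0.194 0.195]
-30 217 [-7.7 -3.6 -0.2] [0.175 0.184 0.194]
10 141 [-7.5 -3.5 -0.1] [0.174 0.176 0.178]
20 164 [-6.7 -3.4 -0.1] [0.174 0.176 0.177]
30 168 [-6.7 -3.4 -0.1] [0.174 0.176 0.177]
40 165 [-6.6 -3.4 -0.1] [0.174 0.176 0.177]
50 174 [-7.2 -3.4 -0.1] [0.174 0.176 0.177]
60 191 [-7.2 -3.4 -0.1] [0.174 0.176 0.178]
70 199 [-7.8 -3.9 -0.1] [0.173 0.176 0.18 ]
80 409 [-10.8  -3.3   3.6] [0.18  0.182 0.184]
90 167 [-10.6  -2.7   3. ] [0.18  0.182 0.184]
```

View pics/w1.png

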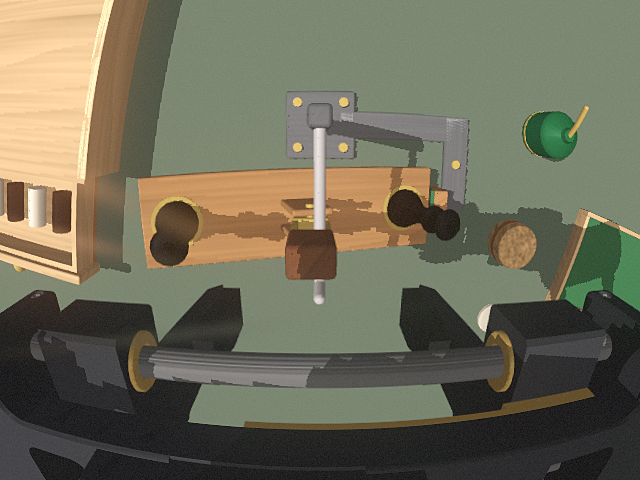

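The wrist view shows the block at (311,254), centred between the fingers, with the hook arm passing under it. It agrees with the top view to within 2 mm. Now I'll go down and grip.

```bash
python3 -m inch '[[1,3,-15,0,0,0,0.8],[1,3,-40,0,0,0,0.8],[1,3,-65,0,0,0,0.8],[1,3,-82,0,0,0,0.8],[1,3,-91,0,0,0,0.8]]' && python3 -m inch '[[0,0,0,0,0,0,0.5],[0,0,0,0,0,0,0.4],[0,0,0,0,0,0,0.3],[0,0,0,0,0,0,0.2],[0,0,0,0,0,0,0.2]]' 25 && python3 -m inch '[[0,0,0,0,0,0,0.2],[0,0,0,0,0,0,0.2],[0,0,0,0,0,0,0.2]]'
python3 - <<'E'
from h import *
p,W,ok=wcloud()
ax=np.array([np.cos(.192),np.sin(.192)]);ay=np.array([-ax[1],ax[0]])
Rr,G,B=p[...,0],p[...,1],p[...,2]
q=W[box(W,ok,[.49,.2,.165],[.63,.29,.2])&(abs(Rr-B)<25)];s=q[:,:2]-r.sense()["eef_pos"][:2]
for lo in range(-50,100,10):
    t=(s@ax*1000>=lo)&(s@ax*1000<lo+10)
    if t.sum()>3: print(lo,t.sum(),np.percentile(s[t]@ay*1000,[5,50,95]).round(1),np.percentile(q[t][:,2],[5,50,95]).round(3))
# tray tilt measurement from top
def tilt(n):
    p,W,ok=shot(n);Rr,G,B=p[...,0],p[...,1],p[...,2]
    e=r.sense()["eef_pos"]
    m=box(W,ok,[e[0]-.15,e[1]-.2,.02],[e[0]+.15,e[1]+.2,.15])&(Rr>1.5*B)&(Rr>80)
    k,l,st,_=cv2.connectedComponentsWithStats(m.astype(np.uint8));i=1+np.argmax(st[1:,4]);q=W[l==i]
    c=np.median(q,0);U=np.linalg.svd(q-c,full_matrices=0)[2];print(n,len(q),rect(q),c.round(4),U.round(3).tolist())
tilt("top");tilt("scene")
E
```

```text
clock: 2.98
eef_pos: [0.5372, 0.2388, 0.1773]
eef_rot: [3.125, 0.3, -0.007]
ft_force: [-0.7, -0.5, -1.3]
finger_gap: 0.0704
finger_force: 0.0
clock: 3.4
eef_pos: [0.5398, 0.2419, 0.1822]
eef_rot: [-3.125, -0.302, -0.004]
ft_force: [-1.2, 6.1, 4.1]
finger_gap: 0.0391
finger_force: 2.8
clock: 3.65
eef_pos: [0.5398, 0.2434, 0.1827]
eef_rot: [-3.123, -0.302, -0.006]
ft_force: [-0.9, 4.8, 4.6]
finger_gap: 0.0306
finger_force: 24.4
-40 44 [-4.8 -2.6  0.1] [0.193 0.194 0.195]
0 178 [-22.7  -5.8  18.2] [0.175 0.193 0.199]
10 973 [-27.9  -6.   22.3] [0.175 0.188 0.199]
20 370 [-5.8 -2.4  1.1] [0.174 0.176 0.177]
30 389 [-5.7 -2.3  1.1] [0.174 0.176 0.177]
40 395 [-5.7 -2.3  1.1] [0.174 0.176 0.177]
50 430 [-5.7 -2.3  1.1] [0.174 0.176 0.177]
60 453 [-5.7 -2.2  1.2] [0.174 0.176 0.177]
70 650 [-8.4 -2.2  3.7] [0.174 0.18  0.183]
80 1014 [-9.6 -2.5  4.9] [0.18  0.183 0.184]
90 97 [-6.4 -0.6  3.8] [0.181 0.182 0.183]
top 1690 (array([544.7, 204.3]), array([ 84.3, 172.1]), 11.15) [0.5246 0.1868 0.0539] [[-0.347, 0.887, 0.304], [0.938, 0.327, 0.116], [-0.004, -0.326, 0.945]]
scene 2680 (array([560.8, 217.8]), array([124.7, 225.3]), 9.23) [0.5507 0.2244 0.0631] [[0.187, -0.91, -0.369], [0.968, 0.234, -0.087], [-0.165, 0.341, -0.925]]
```

```bash
python3 -m inch '[[0,0,4,0,0,0,0.2],[0,0,10,0,0,0,0.2],[0,0,18,0,0,0,0.2],[0,0,26,0,0,0,0.2],[0,0,31,0,0,0,0.2]]' && python3 -m inch '[[-4,-1,0,0,0,0,0.2],[-16,-3,0,0,0,0,0.2],[-34,-7,0,0,0,0,0.2],[-53,-10,0,0,0,0,0.2],[-72,-14,0,0,0,0,0.2]]' && python3 -m inch '[[-18,-3,0,0,0,0,0.2],[-30,-6,10,0,0,0,0.2],[-34,-7,30,0,0,0,0.2],[-34,-7,54,0,0,0,0.2],[-34,-7,80,0,0,0,0.2]]' && python3 -m inch '[[0,0,18,0,0,0,0.2],[0,0,27,0,0,0,0.2],[0,0,30,0,0,0,0.2],[0,0,30,0,0,0,0.2]]'
cat >> h.py <<'E'
def tilt(n="top",st=[None]):
    t=r.sense()["clock"];p,W,ok=shot(n);s=r.sense();Rr,G,B=p[...,0],p[...,1],p[...,2]
    ayv=R.from_rotvec(s["eef_rot"]).as_matrix()[:,1];ayv=np.array([ayv[0],ayv[1]]);ayv*=np.sign(ayv[1])/np.linalg.norm(ayv);axv=np.array([ayv[1],-ayv[0]])
    e=s["eef_pos"];piv=e[2]+.0187-.078
    X=(W[...,:2]-e[:2])@axv;Y=(W[...,:2]-e[:2])@ayv;Z=W[...,2]-piv
    m=ok&(abs(X)<.05)&(abs(Y)<.165)&(Z<.06)&(Z>-.15)&(Rr>1.35*B)&(Rr>60)
    y,z=Y[m],Z[m]
    # robust line z=a+b*y on the board top
    best=None;rng=np.random.default_rng(0)
    for _ in range(150):
        i,j=rng.integers(0,len(y),2)
        if abs(y[i]-y[j])<.08: continue
        b=(z[i]-z[j])/(y[i]-y[j]);a=z[i]-b*y[i];c=(abs(z-a-b*y)<.004).sum()
        if best is None or c>best[0]: best=(c,a,b)
    k=abs(z-best[1]-best[2]*y)<.005;b,a=np.polyfit(y[k],z[k],1)
    return t,np.arctan(b),a,k.sum()
def swing(N=14,n="top",w=5.34):
    D=np.array([tilt(n) for _ in range(N)]);t,th=D[:,0],D[:,1]
    t1=r.sense()["clock"]
    A=np.stack([np.cos(w*(t-t1)),np.sin(w*(t-t1)),np.ones(N)],1)
    c,res,_,_=np.linalg.lstsq(A,th,rcond=None)
    print("t",round(t1,3),"th",th.round(3).tolist(),"a",D[:,2].mean().round(4),"n",D[:,3].min())
    print("theta(t1)=%.4f rate/w=%.4f off=%.4f amp=%.4f rms=%.4f"%(c[0],c[1],c[2],np.hypot(c[0],c[1]),np.sqrt(np.mean((A@c-th)**2))))
    return t1,c
E
python3 - <<'E'
from h import *
swing(20)
E
```

```text
clock: 4.22
eef_pos: [0.539, 0.241, 0.2124]
eef_rot: [3.127, 0.302, 0.001]
ft_force: [-0.1, 0.3, -3.5]
finger_gap: 0.0301
finger_force: 24.2
clock: 4.63
eef_pos: [0.4646, 0.2265, 0.2105]
eef_rot: [3.126, 0.302, -0.003]
ft_force: [0.1, -0.3, -3.2]
finger_gap: 0.0301
finger_force: 24.2
clock: 5.05
eef_pos: [0.43, 0.2193, 0.2904]
eef_rot: [3.126, 0.303, -0.006]
ft_force: [0.6, -0.1, -4.1]
finger_gap: 0.0304
finger_force: 24.2
clock: 5.38
eef_pos: [0.4323, 0.2201, 0.3213]
eef_rot: [-3.127, -0.302, -0.0]
ft_force: [0.7, 0.7, -5.1]
finger_gap: 0.0299
finger_force: 24.2
t 6.383 th [0.216, 0.133, 0.041, -0.054, -0.145, -0.228, -0.292, -0.337, -0.359, -0.355, -0.327, -0.275, -0.205, -0.119, -0.025, 0.068, 0.159, 0.238, 0.298, 0.338] a -0.0509 n 1816.0
theta(t1)=0.3573 rate/w=0.0114 off=-0.0033 amp=0.3575 rms=0.0005
```

The swing fits a clean 5.34 rad/s sinusoid with amplitude 0.36 rad. I'll plan a transport that also cancels it.

```bash
cat > plan.py <<'E'
import numpy as np,sys
from scipy.optimize import linprog
L,w,T=344.,5.34,1/12
def plan(th,q,total,N,vmax=33,thmax=.362,wt=.02):
    """th, q=rate/w now; total mm along tray +y; unknown d_k mm per row"""
    c,s=np.cos(w*T),np.sin(w*T);M=np.array([[c,s],[-s,c]])
    a=np.array([L*th,L*q]);B=np.zeros((2,N+1));E=[]   # state=(e,e'/w)=a+B d
    D=np.diff(np.eye(N+2,N+1,-1)[:, :],axis=0)[:N+1] if 0 else None
    I=np.eye(N+1);prev=np.zeros(N+1);dv=[]
    for k in range(N):
        cur=I[k];dv.append(cur-prev);B[1]-=(cur-prev)/T/w;prev=cur
        a=M@a;B=M@B;E.append((a[0],B[0].copy()))
    B[1]+=prev/T/w;dv.append(-prev)
    dv=np.array(dv);ea=np.array([x[0] for x in E]);eb=np.array([x[1] for x in E])
    # vars d(N+1 incl dummy), amax
    n=N+2;one=np.ones(len(dv))[:,None];A=[np.hstack([dv,-one]),np.hstack([-dv,-one])];b=[np.zeros(len(dv))]*2
    z=np.zeros((N,1));A+=[np.hstack([eb,z]),np.hstack([-eb,z])];b+=[L*thmax-ea,L*thmax+ea]
    Aeq=np.vstack([np.append(B[0],0),np.append(B[1],0),np.append(np.r_[np.ones(N),0],0),I[N].tolist()+[0]]);beq=[-a[0],-a[1],total,0]
    r=linprog(np.r_[np.zeros(N+1),1],np.vstack(A),np.concatenate(b),Aeq,beq,bounds=[(-vmax,vmax)]*(N+1)+[(0,None)])
    if r.status: print(N,r.message);return None
    d=r.x[:N];print(N,"dvmax %.1f"%r.x[-1],"thmax %.3f"%(abs(ea+eb@r.x[:N+1]).max()/L),d.round(1).tolist());return d
def rows(d,yaw):
    ay=np.array([-np.sin(yaw),np.cos(yaw)])
    for i in range(0,len(d),5): print([[*map(lambda v:round(v,1),u*ay)] for u in np.cumsum(d[i:i+5])])
E
python3 - <<'E'
from plan import *
for N in (15,17,18,20,22,24,26): d=plan(.3573,.0114,-503,N)
E
```

```text
15 The problem is infeasible. (HiGHS Status 8: model_status is Infeasible; primal_status is None)
17 The problem is infeasible. (HiGHS Status 8: model_status is Infeasible; primal_status is None)
18 The problem is infeasible. (HiGHS Status 8: model_status is Infeasible; primal_status is None)
20 The problem is infeasible. (HiGHS Status 8: model_status is Infeasible; primal_status is None)
22 dvmax 17.3 thmax 0.350 [-8.1, 9.2, 1.5, -15.7, -33.0, -33.0, -33.0, -33.0, -33.0, -33.0, -33.0, -33.0, -33.0, -33.0, -29.1, -11.9, 5.4, -11.9, -29.1, -33.0, -33.0, -17.3]
24 dvmax 6.2 thmax 0.316 [4.0, -2.2, -8.4, -14.5, -20.7, -26.8, -33.0, -33.0, -33.0, -33.0, -33.0, -33.0, -31.5, -25.4, -19.2, -13.0, -12.2, -18.3, -24.5, -30.6, -24.6, -18.5, -12.3, -6.2]
26 dvmax 4.0 thmax 0.339 [-4.0, -8.0, -12.0, -16.0, -20.0, -23.9, -27.9, -31.9, -33.0, -33.0, -30.9, -26.9, -22.9, -18.9, -14.9, -11.0, -15.0, -19.0, -23.0, -27.0, -23.9, -20.0, -16.0, -12.0, -8.0, -4.0]
```

```bash
python3 - <<'E'
from plan import *
d=plan(.3573,.0114,-503,26);rows(d,.1929)
E
```

```text
26 dvmax 4.0 thmax 0.339 [-4.0, -8.0, -12.0, -16.0, -20.0, -23.9, -27.9, -31.9, -33.0, -33.0, -30.9, -26.9, -22.9, -18.9, -14.9, -11.0, -15.0, -19.0, -23.0, -27.0, -23.9, -20.0, -16.0, -12.0, -8.0, -4.0]
[[np.float64(0.8), np.float64(-3.9)], [np.float64(2.3), np.float64(-11.8)], [np.float64(4.6), np.float64(-23.5)], [np.float64(7.7), np.float64(-39.2)], [np.float64(11.5), np.float64(-58.8)]]
[[np.float64(4.6), np.float64(-23.5)], [np.float64(9.9), np.float64(-50.9)], [np.float64(16.1), np.float64(-82.3)], [np.float64(22.4), np.float64(-114.6)], [np.float64(28.7), np.float64(-147.0)]]
[[np.float64(5.9), np.float64(-30.3)], [np.float64(11.1), np.float64(-56.7)], [np.float64(15.5), np.float64(-79.1)], [np.float64(19.1), np.float64(-97.7)], [np.float64(21.9), np.float64(-112.3)]]
[[np.float64(2.1), np.float64(-10.8)], [np.float64(5.0), np.float64(-25.6)], [np.float64(8.6), np.float64(-44.2)], [np.float64(13.1), np.float64(-66.8)], [np.float64(18.2), np.float64(-93.3)]]
[[np.float64(4.6), np.float64(-23.5)], [np.float64(8.4), np.float64(-43.1)], [np.float64(11.5), np.float64(-58.8)], [np.float64(13.8), np.float64(-70.5)], [np.float64(15.3), np.float64(-78.3)]]
[[np.float64(0.8), np.float64(-3.9)]]
```

```bash
python3 -m inch '[[1,-4,0,0,0,0,0.2],[2,-12,0,0,0,0,0.2],[5,-23.5,0,0,0,0,0.2],[8,-39,0,0,0,0,0.2],[11.5,-59,0,0,0,0,0.2]]' && python3 -m inch '[[4.5,-23.5,0,0,0,0,0.2],[10,-51,0,0,0,0,0.2],[16,-82.5,0,0,0,0,0.2],[22.5,-114.5,0,0,0,0,0.2],[28.5,-147,0,0,0,0,0.2]]' && python3 -m inch '[[6,-30.5,0,0,0,0,0.2],[11,-56.5,0,0,0,0,0.2],[15.5,-79,0,0,0,0,0.2],[19,-97.5,0,0,0,0,0.2],[22,-112.5,0,0,0,0,0.2]]' && python3 -m inch '[[2,-11,0,0,0,0,0.2],[5,-25.5,0,0,0,0,0.2],[8.5,-44,0,0,0,0,0.2],[13,-67,0,0,0,0,0.2],[18,-93.5,0,0,0,0,0.2]]' && python3 -m inch '[[4.5,-23.5,0,0,0,0,0.2],[8.5,-43,0,0,0,0,0.2],[11.5,-58.5,0,0,0,0,0.2],[14,-70.5,0,0,0,0,0.2],[15.5,-78.5,0,0,0,0,0.2]]' && python3 -m inch '[[1,-4,0,0,0,0,0.2]]'
python3 - <<'E'
from h import *
swing(20)
E
```

```text
clock: 6.8
eef_pos: [0.4444, 0.1602, 0.3214]
eef_rot: [3.127, 0.304, 0.0]
ft_force: [0.5, -1.3, -3.8]
finger_gap: 0.0308
finger_force: 24.2
clock: 7.22
eef_pos: [0.4727, 0.0117, 0.3216]
eef_rot: [3.126, 0.302, 0.001]
ft_force: [1.3, -0.1, -4.4]
finger_gap: 0.0307
finger_force: 24.2
clock: 7.63
eef_pos: [0.4944, -0.1013, 0.3214]
eef_rot: [3.126, 0.299, -0.0]
ft_force: [0.3, -0.2, -4.1]
finger_gap: 0.0301
finger_force: 24.3
clock: 8.05
eef_pos: [0.5124, -0.1927, 0.3215]
eef_rot: [-3.127, -0.304, -0.0]
ft_force: [-0.2, 0.1, -5.9]
finger_gap: 0.0303
finger_force: 24.3
clock: 8.47
eef_pos: [0.5282, -0.2717, 0.3212]
eef_rot: [-3.127, -0.301, 0.001]
ft_force: [0.2, -0.2, -3.5]
finger_gap: 0.0303
finger_force: 24.4
clock: 8.55
eef_pos: [0.5292, -0.2752, 0.3212]
eef_rot: [-3.127, -0.301, 0.001]
ft_force: [0.1, 0.2, -4.0]
finger_gap: 0.0302
finger_force: 24.4
t 9.55 th [-0.01, -0.014, -0.02, -0.024, -0.026, -0.024, -0.021, -0.016, -0.01, -0.004, 0.004, 0.01, 0.017, 0.021, 0.024, 0.025, 0.025, 0.024, 0.019, 0.014] a -0.0495 n 2772.0
theta(t1)=0.0095 rate/w=-0.0230 off=0.0010 amp=0.0248 rms=0.0015
```

```bash
python3 -m inch '[[0,0,-4,0,0,-0.007,0.2],[0,0,-12,0,0,-0.025,0.2],[0,0,-24,0,0,-0.052,0.2],[0,0,-38,0,0,-0.085,0.2],[0,0,-54,0,0,-0.12,0.2]]' && python3 -m inch '[[0,0,-16,0,0,-0.035,0.2],[0,0,-32,0,0,-0.07,0.2],[0,0,-46,0,0,-0.1,0.2],[0,0,-56,0,0,-0.12,0.2],[0,0,-60,0,0,-0.127,0.2]]'
python3 - <<'E'
from h import *
from plan import *
t,c=swing(20)
for N in (10,12,14): d=plan(c[0],c[1],0,N,thmax=.1)
d=plan(c[0],c[1],0,12,thmax=.1)
rows(d,-.054)
p,W,ok=shot("top");e=r.sense();print(e["eef_pos"],e["eef_rot"])
Rr,B=p[...,0],p[...,2]
zt=e["eef_pos"][2]-.109
for n in ("top","scene"):
    p,W,ok=shot(n);Rr,B=p[...,0],p[...,2]
    m=box(W,ok,[.4,-.5,zt-.012],[.65,-.07,zt+.012])&(Rr>1.35*B)&(Rr>60);k,l,st,_=cv2.connectedComponentsWithStats(m.astype(np.uint8),connectivity=8)
    m=np.isin(l,[i for i in range(1,k) if st[i,4]>60]);q=W[m];print(n,rect(q),np.percentile(q[:,2],[10,50,90]).round(4))
    m=box(W,ok,[.42,-.5,.014],[.65,-.07,.03])&(Rr>1.2*B)&(Rr>90);q=W[m];print("rim",rect(q),np.percentile(q[:,2],[50,90]).round(4))
E
```

```text
clock: 9.97
eef_pos: [0.5294, -0.2744, 0.2667]
eef_rot: [3.139, 0.11, 0.001]
ft_force: [0.0, -0.8, -3.9]
finger_gap: 0.0305
finger_force: 24.3
clock: 10.38
eef_pos: [0.5279, -0.2735, 0.2045]
eef_rot: [-3.138, 0.087, 0.006]
ft_force: [-1.0, 0.2, -5.1]
finger_gap: 0.0304
finger_force: 24.4
t 11.383 th [0.021, 0.026, 0.029, 0.03, 0.028, 0.025, 0.019, 0.011, 0.001, -0.007, -0.016, -0.021, -0.027, -0.031, -0.032, -0.032, -0.029, -0.023, -0.016, -0.008] a -0.0496 n 2632.0
theta(t1)=-0.0009 rate/w=0.0310 off=-0.0009 amp=0.0310 rms=0.0011
10 dvmax 1.7 thmax 0.032 [-1.7, -0.9, 0.8, 2.6, 3.7, 1.9, 0.2, -1.5, -3.3, -1.7]
12 dvmax 0.8 thmax 0.028 [-0.7, 0.2, 1.0, 1.9, 2.1, 1.3, 0.5, -0.4, -1.2, -2.1, -1.7, -0.8]
14 dvmax 0.5 thmax 0.024 [0.3, 0.8, 1.3, 1.8, 1.3, 0.8, 0.3, -0.2, -0.7, -1.2, -1.7, -1.5, -1.0, -0.5]
12 dvmax 0.8 thmax 0.028 [-0.7, 0.2, 1.0, 1.9, 2.1, 1.3, 0.5, -0.4, -1.2, -2.1, -1.7, -0.8]
[[np.float64(-0.0), np.float64(-0.7)], [np.float64(-0.0), np.float64(-0.5)], [np.float64(0.0), np.float64(0.5)], [np.float64(0.1), np.float64(2.4)], [np.float64(0.2), np.float64(4.5)]]
[[np.float64(0.1), np.float64(1.3)], [np.float64(0.1), np.float64(1.8)], [np.float64(0.1), np.float64(1.4)], [np.float64(0.0), np.float64(0.1)], [np.float64(-0.1), np.float64(-2.0)]]
[[np.float64(-0.1), np.float64(-1.7)], [np.float64(-0.1), np.float64(-2.5)]]
[ 0.52925007 -0.27426185  0.20733138] [-3.14036946e+00  8.51494836e-02  1.52365859e-04]
top (array([ 527.9, -271.1]), array([289.9,  84.6]), 86.76) [0.0962 0.0989 0.1017]
rim (array([ 526.4, -275.7]), array([347.8, 140.1]), 86.95) [0.0215 0.0242]
scene (array([ 528.5, -269.1]), array([289.8,  89.2]), 86.81) [0.0943 0.0982 0.1011]
rim (array([ 528.4, -273.1]), array([346.4, 143.8]), 86.72) [0.0207 0.0232]
```

```bash
python3 - <<'E'
from h import *
from plan import *
t,c=swing(22)
d=plan(c[0],c[1],-4.3,13,thmax=.1)
print(np.cumsum(d[:5]).round(1),np.cumsum(d[5:10]).round(1),np.cumsum(d[10:]).round(1))
E
```

```text
t 12.633 th [0.022, 0.028, 0.031, 0.032, 0.031, 0.026, 0.021, 0.014, 0.005, -0.004, -0.011, -0.019, -0.026, -0.029, -0.032, -0.032, -0.03, -0.026, -0.02, -0.013, -0.003, 0.004] a -0.0495 n 2649.0
theta(t1)=0.0128 rate/w=0.0292 off=-0.0003 amp=0.0319 rms=0.0005
13 dvmax 0.6 thmax 0.028 [0.3, 0.9, 1.5, 1.2, 0.7, 0.1, -0.5, -1.1, -1.7, -2.2, -1.7, -1.2, -0.6]
[0.3 1.2 2.7 4.  4.6] [ 0.1 -0.4 -1.5 -3.2 -5.4] [-1.7 -2.9 -3.5]
```

```bash
python3 -m inch '[[0,0.3,0,0,0,0,0.2],[0,1.2,0,0,0,0,0.2],[0,2.7,0,0,0,0,0.2],[0,4,0,0,0,0,0.2],[0,4.6,0,0,0,0,0.2]]' && python3 -m inch '[[0,0.1,-2,0,0,0,0.2],[0,-0.4,-6,0,0,0,0.2],[0,-1.5,-12,0,0,0,0.2],[0,-3.2,-19,0,0,0,0.2],[-0.5,-5.4,-26,0,0,0,0.2]]' && python3 -m inch '[[0,-1.7,-7,0,0,0,0.2],[-0.5,-2.9,-14,0,0,0,0.2],[-0.5,-3.5,-20,0,0,0,0.2],[-0.5,-3.5,-23,0,0,0,0.2],[-0.5,-3.5,-24,0,0,0,0.2]]'
python3 - <<'E'
from h import *
from plan import *
t,c=swing(22)
d=plan(c[0],c[1],0,13,thmax=.1)
print(np.cumsum(d[:5]).round(1),np.cumsum(d[5:10]).round(1),np.cumsum(d[10:]).round(1))
E
```

```text
clock: 13.05
eef_pos: [0.5292, -0.2694, 0.2074]
eef_rot: [-3.14, 0.085, 0.0]
ft_force: [-0.2, 0.5, -4.7]
finger_gap: 0.0301
finger_force: 24.3
clock: 13.47
eef_pos: [0.5286, -0.2751, 0.1804]
eef_rot: [-3.14, 0.085, 0.001]
ft_force: [0.4, 0.4, -3.9]
finger_gap: 0.0304
finger_force: 24.3
clock: 13.88
eef_pos: [0.5277, -0.2783, 0.1562]
eef_rot: [-3.14, 0.085, 0.002]
ft_force: [-0.6, -0.7, -4.9]
finger_gap: 0.0304
finger_force: 24.3
t 14.983 th [-0.002, -0.001, -0.002, -0.002, -0.0, -0.002, -0.001, -0.001, -0.002, -0.0, -0.0, 0.0, -0.0, -0.0, -0.0, 0.001, -0.001, -0.002, -0.001, -0.002, -0.001, -0.001] a -0.0495 n 2352.0
theta(t1)=-0.0007 rate/w=-0.0004 off=-0.0010 amp=0.0008 rms=0.0006
13 dvmax 0.0 thmax 0.001 [-0.0, -0.0, -0.0, -0.0, -0.0, 0.0, 0.0, 0.1, 0.0, 0.0, 0.0, -0.0, -0.0]
[-0.  -0.1 -0.1 -0.1 -0.1] [0.  0.  0.1 0.1 0.2] [ 0. -0. -0.]
```

It now hangs still: residual amplitude is 0.001 rad. I'll hold it there and check the alignment.

```bash
for i in 1 2 3; do python3 -m inch '[[0,0,0,0,0,0,0.2],[0,0,0,0,0,0,0.2],[0,0,0,0,0,0,0.2],[0,0,0,0,0,0,0.2],[0,0,0,0,0,0,0.2]]' | grep clock; done
python3 - <<'E'
from h import *
for n in ("top","scene"):
    e=r.sense()["eef_pos"];zt=e[2]-.108
    p,W,ok=shot(n);Rr,B=p[...,0],p[...,2]
    if n=="scene": cv2.imwrite("pics/s2.png",p[:,:,::-1].astype(np.uint8)[200:440,40:360].repeat(2,0).repeat(2,1))
    m=box(W,ok,[.4,-.5,zt-.009],[.65,-.07,zt+.012])&(Rr>1.35*B)&(Rr>60);k,l,st,_=cv2.connectedComponentsWithStats(m.astype(np.uint8),connectivity=8)
    m=np.isin(l,[i for i in range(1,k) if st[i,4]>60]);q=W[m];print(n,e,rect(q),np.percentile(q[:,2],[10,50,90]).round(4))
    m=box(W,ok,[.42,-.5,.014],[.65,-.07,.028])&(Rr>1.2*B)&(Rr>90);q=W[m];print("rim",rect(q),np.percentile(q[:,2],[50,90]).round(4))
swing(12)
E
```

```text
clock: 15.4
clock: 15.82
clock: 16.23
top [ 0.52826665 -0.27854953  0.15737849] (array([ 527.1, -275.7]), array([289.8,  84.3]), 86.98) [0.0459 0.0486 0.0513]
rim (array([ 526.5, -275.5]), array([347.4, 140.4]), 86.94) [0.0214 0.0242]
scene [ 0.52828279 -0.27857084  0.15738918] (array([ 527.2, -274.1]), array([290. ,  90.1]), 86.9) [0.0459 0.0485 0.0506]
rim (array([ 527.4, -272.6]), array([346.6, 145.8]), 86.79) [0.0206 0.0233]
t 16.933 th [-0.001, 0.0, -0.002, -0.002, -0.001, -0.001, -0.0, -0.001, 0.0, 0.0, -0.001, 0.0] a -0.0495 n 2362.0
theta(t1)=0.0004 rate/w=-0.0000 off=-0.0006 amp=0.0004 rms=0.0006
```

View pics/s2.png

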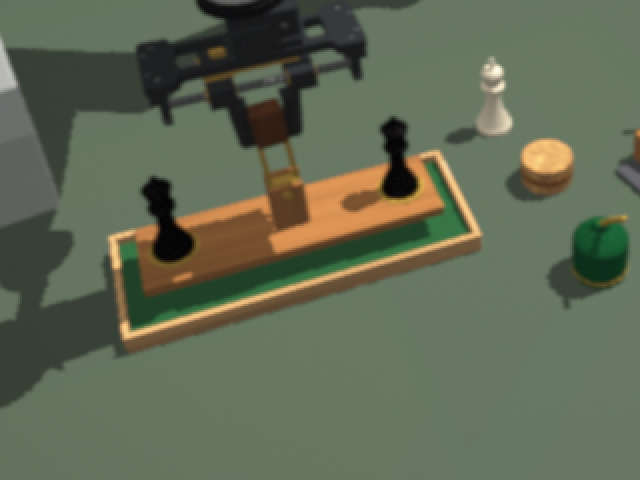

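The picture shows the tray level over the base and centred inside the rim, with the underside about 24 mm above the floor. It has hung still for 3 s, so I'll lower it gently.

```bash
python3 -m inch '[[0,0,-1,0,0,0,0.2],[0,0,-3,0,0,0,0.2],[0,0,-6,0,0,0,0.2],[0,0,-9,0,0,0,0.2],[0,0,-12,0,0,0,0.2]]' && python3 -m inch '[[0,0,-2.5,0,0,0,0.2],[0,0,-5,0,0,0,0.2],[0,0,-7,0,0,0,0.2],[0,0,-8.5,0,0,0,0.2],[0,0,-9.5,0,0,0,0.2]]' && python3 -m inch '[[0,0,-0.4,0,0,0,0.2],[0,0,-0.8,0,0,0,0.2],[0,0,-1.2,0,0,0,0.2],[0,0,-1.6,0,0,0,0.2],[0,0,-2,0,0,0,0.2]]' |grep -E 'clock|pos|ft'
python3 - <<'E'
from h import *
swing(6)
print(np.mean([r.sense()["ft_force"] for _ in range(1)],0))
E
```

```text
clock: 17.35
eef_pos: [0.5281, -0.2785, 0.1449]
eef_rot: [-3.14, 0.085, 0.001]
ft_force: [-0.9, 0.7, -4.4]
finger_gap: 0.0302
finger_force: 24.3
clock: 17.77
eef_pos: [0.5282, -0.2786, 0.1356]
eef_rot: [-3.14, 0.085, 0.0]
ft_force: [-0.2, -0.5, -4.6]
finger_gap: 0.0302
finger_force: 24.3
clock: 18.18
eef_pos: [0.5284, -0.2786, 0.134]
ft_force: [0.1, 0.6, -4.3]
t 18.483 th [-0.0, -0.001, -0.0, -0.001, -0.001, 0.0] a -0.0494 n 2240.0
theta(t1)=-0.0020 rate/w=0.0031 off=0.0027 amp=0.0037 rms=0.0005
[-0.69362346 -0.52075554 -4.12619915]
```

```bash
for i in 1 2; do python3 -m inch '[[0,0,-0.2,0,0,0,0.2],[0,0,-0.4,0,0,0,0.2],[0,0,-0.6,0,0,0,0.2],[0,0,-0.8,0,0,0,0.2],[0,0,-0.8,0,0,0,0.2]]' |grep -E 'clock|pos|ft'; done
```

```text
clock: 18.9
eef_pos: [0.5283, -0.2785, 0.133]
ft_force: [0.3, -0.8, -3.9]
clock: 19.32
eef_pos: [0.5284, -0.2787, 0.1329]
ft_force: [-1.9, -0.5, -0.2]
```

The floor is carrying the weight (force about 0 N), so I'll let go and retreat upward.

```bash
python3 -m inch '[[0,0,0,0,0,0,0.4],[0,0,0,0,0,0,0.5],[0,0,0,0,0,0,0.65],[0,0,0,0,0,0,0.8],[0,0,0,0,0,0,0.95]]' && python3 -m inch '[[0,0,0,0,0,0,1],[0,0,0,0,0,0,1],[0,0,0,0,0,0,1]]' && python3 -m inch '[[0,0,4,0,0,0,1],[0,0,12,0,0,0,1],[0,0,24,0,0,0,1],[0,0,38,0,0,0,1],[0,0,54,0,0,0,1]]' && python3 -m inch '[[0,0,25,0,0,0,1],[0,0,55,0,0,0,1],[0,0,85,0,0,0,1],[0,0,110,0,0,0,1],[0,0,120,0,0,0,1]]' 
python3 - <<'E'
from h import *
for n in ("top","scene"):
    p,W,ok=shot(n);Rr,B=p[...,0],p[...,2]
    cv2.imwrite(f"pics/{n}3.png",p[:,:,::-1].astype(np.uint8))
    m=box(W,ok,[.4,-.5,.0165],[.65,-.07,.031])&(Rr>1.35*B)&(Rr>60)
    m=cv2.erode(m.astype(np.uint8),np.ones((5,5)));k,l,st,_=cv2.connectedComponentsWithStats(m);i=1+np.argmax(st[1:,4]);q=W[l==i]
    c=q.mean(0);U=np.linalg.svd(q-c,full_matrices=0)[2];print(n,rect(q),c.round(4),U[2].round(3))
E
```

```text
clock: 19.73
eef_pos: [0.5285, -0.2787, 0.1325]
eef_rot: [3.14, -0.085, 0.001]
ft_force: [-0.0, 0.7, -1.3]
finger_gap: 0.0598
finger_force: 0.0
clock: 19.98
eef_pos: [0.5283, -0.2786, 0.1322]
eef_rot: [-3.14, 0.085, 0.0]
ft_force: [-0.2, -0.2, -0.5]
finger_gap: 0.0799
finger_force: 0.1
clock: 20.4
eef_pos: [0.5283, -0.2785, 0.1876]
eef_rot: [-3.14, 0.085, 0.0]
ft_force: [-0.0, 0.6, 0.2]
finger_gap: 0.0881
finger_force: 0.0
clock: 20.82
eef_pos: [0.5301, -0.2796, 0.313]
eef_rot: [3.136, -0.085, 0.012]
ft_force: [-0.3, -0.1, 0.6]
finger_gap: 0.0883
finger_force: 0.0
top (array([ 526.9, -275.2]), array([280.2,  75.1]), 86.99) [ 0.5202 -0.252   0.024 ] [ 0.005 -0.     1.   ]
scene (array([ 530.5, -275. ]), array([279.8,  81.1]), 86.71) [ 0.5372 -0.2835  0.024 ] [ 0.005 -0.    -1.   ]
```

View pics/scene3.png

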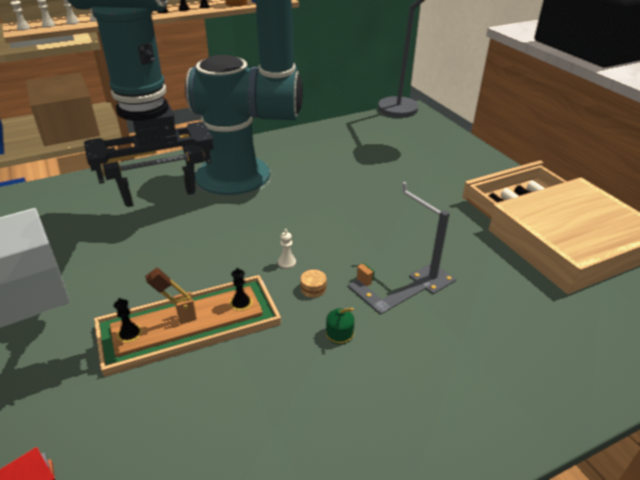

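The picture shows the tray flat inside the rim at about (188,320), with its handle folded to its stop and both queens upright. The king, cork block and oil can stand where they were, and the gripper is clear. I'm handing in.

```bash
python3 -m inch '[[0,0,0,0,0,0,1],[0,0,0,0,0,0,1],[0,0,0,0,0,0,1],[0,0,0,0,0,0,1]]' | grep clock; python3 -c "
from plant import workorder
print(workorder.close_job())"
```

```text
clock: 21.25
the job is handed in; nothing more can be done
None
```

The job is handed in at about 21 s. The tray hung still over the base for 3 s, then was set down flat and centred inside the rim and released; the only larger swing was about 0.36 rad just after it left the hook.

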